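# Set the steel buildings on the site model

### The arm

A 6-joint arm with a two-finger parallel gripper is mounted at the origin on the work surface. World frame = base frame: x ahead of the robot, y to its left, z up, the work surface at z = 0. Lengths are in mm, angles in rad, forces in N, time in s.
With the tool pointing down it reaches from about 350 to 975 mm from the base axis. Payload 4.9 kg.
Tool frame: the origin (TCP) lies at the very end of the fingers, on their centre line; the grasp point (between the pads) lies 19 mm behind it; z points along the fingers, y is the line along which they close (so a half turn about z gives the same grasp; the last joint's range is limited). The gripper opens to 85 mm and grips with 20 to 120 N. Pads are 22 mm wide; open, the fingers measure 114 mm over their backs; the gripper's body (76 mm by 85 mm) begins 54 mm behind the grasp point. The pads swing forward as they close: fully open they stand 13 mm farther back than shut.
Start: joints at [-1.433, 0.053, 1.613, -0, 1.476, -0.119], TCP at [158.737, -604.487, 231.304] pointing down, gripper open.
Joint ranges: [-3.01, 3.01], [-1.01, 2.22], [0.06, 2.58], [-1.02, 4.17], [0.09, 2.62], [-3.14, 3.14]. Speed limits (rad/s): [2.57, 2.57, 3.14, 3.14, 3.14, 3.14].

### API

Orientations are given as a 3x3 rotation matrix whose columns are the frame's x, y, z axes.
In Python, from workcell import observe, read_camera, hand_in gives the robot as it stands. The module is installed in compiled form; this text tells all that it offers.
- The arm moves only by the shell command python3 -m jog 'ROWS' [FORCE]. ROWS is a JSON object of lists of equal length, an entry for each row: "claw": the closure in counts, from 0 (fully open) to 255 (shut); "xyz": the shift along the world's x, y, z in cm, a list of three; "rotation": the turn, a rotation vector about the world's x, y, z in degrees, a list of three. In form: {"claw": [claw, ...], "xyz": [[dx, dy, dz], ...], "rotation": [[wx, wy, wz], ...]}. A call has 1 to 12 rows; each row is the pose to reach, as a shift and turn from the pose commanded when the call began; what a row does not reach only later rows make up. A row lasts 1/10 s, in which the tool goes at most 50 mm and 8.59 degrees, less where a joint would pass 70% of its speed; a pose out of reach is approached as far as the arm can. A call with a gripper value outside its range is refused whole. The fingers move at their own pace and stop on an object; FORCE is the grip in N (left out, the last holds). Time passes only in rows, so rows that repeat a pose let the fingers close. It gives the time, the measured TCP pose, the force, the opening and the grip force at its end, in the units of the state.
- observe(): the state, without advancing time (a new reading comes with each control period).
- read_camera(name): name is "scene" or "top" or "wrist"; returns a dict with "img" (384x512x3 uint8, red, green, blue), "fx", "fy", "cx", "cy" (pixels), "R" (3x3) and "t" (3): a world point X has camera coordinates R X + t; the wrist camera has in their place "T_tool_cam" (4x4, takes a point from camera to tool coordinates, whose origin is the TCP and whose axes are the flange's). Camera axes: x right, y down, z forward; pixel columns grow to the right and rows downward; lengths in mm; the calibration is good to about 2 mm. A picture is of the moment at which its call begins: read the wrist's pose just before it. There is no depth.
- hand_in(): hands the job in; it is judged then, once.
The state is a dict: "t": time; "joint_pos": joint angles; "joint_velocities": joint speeds; "joint_efforts": joint torques, N m; "position": TCP position; "eef_rot": TCP orientation; "ft_force": force on the tool from outside, world axes, zero at the start; "ft_torque": the same for the moment, N m; "gripper_width": opening from 0.0 (shut) to 1.0 (fully open); "finger_force": force on a finger pad.
Only numpy, scipy, OpenCV 4.12 (cv2) and the standard library are available. Lean on these libraries where they do the work, as an engineer would, in place of code of your own. Each camera call takes 0.05 s, during which the arm holds its last target. There are 200 camera calls.

### The job

Four bare steel building models stand beside the site model board. First, before touching the others, press the round tower straight down into the round metal collar, past its sprung balls, until it clicks fully home; then set the long slab, the square block and the stepped block upright on the plots that carry the grey shape of their own footprint, each centred on that shape, turned to match it and let go. Set the buildings down, do not drop them, and leave the white card study model and the roll of tape where they are.

Things in the scene. Friction and masses are not known exactly. Their poses are not given: they have to be found in the camera images.
- tower_mid (a point): Round steel tower, loose, upright: 40 mm diameter, 90 mm tall, about 0.16 kg. Its foot is a 40 mm flange tapering to 28 mm underneath, with a 32 mm neck above it; the plain 40 mm shaft runs from 22 mm up to the top, the upper half stays clear of the collar. The point is on its axis, half-way up (45 mm above its underside); z is up its axis.
- slab_mid (a point): Long steel slab building, loose: 90 mm (its x) by 26 mm (its y), 50 mm tall, about 0.18 kg. The point is its centre, 25 mm above its underside; z up.
- square_mid (a point): Square steel block building, loose: 44 by 44 mm, 56 mm tall, about 0.2 kg. The point is its centre, 28 mm above its underside; x and y square to its faces, z up.
- step_mid (a point): Stepped steel block, loose, 0.2 kg: two 58 by 22 mm bars side by side, shifted lengthwise by 28 mm (S-like plan, same after a half turn): the +y bar spans x = -43 to 15 mm, the -y bar -15 to 43. 86 mm long (x), 44 mm wide (y), 46 mm tall. At its centre it can be gripped across y, 44 mm wide. The point is its centre, 23 mm above its underside; z up.
- plot_tower: Fixed white plate, 104 mm square, with a metal collar: bore 45 mm, outside 68 mm, top 27 mm above the origin. Three sprung balls in the bore, 18 mm above the origin, leave 34 mm between them: the tower stops on them 10 to 12 mm high; pressed down with about 6 to 12 N (grip firmly, 40 N) it clicks past, mid point then 48 mm above the origin. Origin: on the bore axis, plate underside (3 mm below its top); z up.
- plot_slab: Plot of the long slab: a fixed white plate on the model board, 104 mm square, 3 mm thick, with a long grey rectangle (100 by 42 mm, long way along its x, 5 to 8 mm larger all round than the slab). Origin: centre of the plate and of the shape, on the plate's underside, 3 mm below its top; z up.
- plot_square: Plot of the square block: like the slab's plot, with a grey square (60 by 60 mm, sides along x and y). Any quarter turn of the block will do.
- plot_step: Plot of the stepped block: like the slab's plot, with a grey stepped shape, the block's footprint widened by 4 to 7 mm: matched when the block's x lies along the plot's x, either way round.
- card_model: White card study model, three crooked boxes on a 60 mm square foot, 82 mm tall, loose: to be left alone. Origin: centre of its underside.
- tape: Roll of brown tape lying flat, 72 mm diameter, 24 mm tall, loose: to be left alone. Origin: centre of its underside.
Things that resemble listed ones, but are neither listed nor needed, are in the scene too. What is shaped like the part that bears step_mid but black or red is not meant. What is shaped like the part that bears slab_mid but green is not meant.

How it is judged (in metres and radians):
On the way, in this order (a step that is already met when the one before it is completed fails the run):
1. the round tower is pressed fully home in the collar before any other building is moved (horizontal distance between tower_mid and plot_tower below 0.005 m and angle between tower_mid's own z axis and vertical below 0.08 rad and z of tower_mid in the frame of plot_tower below 0.051 m and distance of each of slab_mid, square_mid, step_mid from where it was at the start of the episode below 0.02 m), for 0.1 s.
2. the slab, the square block and the stepped block stand on their own plots (horizontal distance between slab_mid and plot_slab below 0.012 m and angle between each of slab_mid, square_mid, step_mid's own z axis and vertical below 0.1 rad and z of slab_mid in the frame of plot_slab below 0.032 m and angle between the x axis of slab_mid and the x axis of plot_slab, either way round below 0.2 rad and linear speed of each of slab, square, step below 0.02 m/s and angular speed of each of slab, square, step below 0.2 rad/s and horizontal distance between square_mid and plot_square below 0.012 m and z of square_mid in the frame of plot_square below 0.035 m and (angle between the x axis of square_mid and the x axis of plot_square, either way round below 0.2 rad or angle between the x axis of square_mid and the y axis of plot_square, either way round below 0.2 rad) and horizontal distance between step_mid and plot_step below 0.012 m and z of step_mid in the frame of plot_step below 0.03 m and angle between the x axis of step_mid and the x axis of plot_step, either way round below 0.2 rad), for 0.2 s.
At the end, for the whole second after the job is handed in: Tower upright in its collar, mid at most 51 mm above the plot origin, within 5 mm of its axis; slab, square and stepped block upright on their own plots, centred within 12 mm, turned to the shape within 0.2 rad (half turns free, quarter turns for the square); all released, at rest (all of step 2 and horizontal distance between tower_mid and plot_tower below 0.005 m and angle between tower_mid's own z axis and vertical below 0.08 rad and z of tower_mid in the frame of plot_tower below 0.051 m and linear speed of tower below 0.02 m/s and angular speed of tower below 0.2 rad/s); the robot touches nothing.
It fails at once if a building is dropped (falls free faster than 0.8 m/s) ((linear speed of tower above 0.8 m/s and contact force between the fingers and tower below 0.1 N) or (linear speed of slab above 0.8 m/s and contact force between the fingers and slab below 0.1 N) or (linear speed of square above 0.8 m/s and contact force between the fingers and square below 0.1 N) or (linear speed of step above 0.8 m/s and contact force between the fingers and step below 0.1 N)).
It fails at once if the card study model is shifted more than 20 mm or knocked over (distance of card_model from where it was at the start of the episode above 0.02 m or angle between card_model's own z axis and vertical above 0.5 rad).
It fails at once if the roll of tape is shifted more than 20 mm (distance of tape from where it was at the start of the episode above 0.02 m).
It also fails if it takes over 115 s, if anything falls off the work surface, if the arm or the gripper's body presses on something with over 40 N, if the wrist force passes 120 N, or if a joint passes its speed limit or range.

## Working session

There is one attempt and no reset: what is moved stays moved. The work goes in short steps, Python scripts to look and compute and a shell command to move; the robot and the scene stay as the last step left them, time stands still between calls to the robot, and variables do not carry over. Pictures are saved under pics/ and viewed, at most 14 in all, crops included, and the job is handed in when it is done.

```bash
mkdir -p pics
python3 - <<'E'
from workcell import observe, read_camera
import cv2, pickle
s=observe(); print({k:s[k] for k in('t','position','eef_rot','gripper_width','ft_force')})
d={}
for n in('scene','top'):
    c=read_camera(n); d[n]=c; cv2.imwrite(f'pics/{n}0.png',cv2.resize(c['img'][:,:,::-1],(800,600),interpolation=cv2.INTER_CUBIC))
    print(n,c['fx'],c['cx'],c['cy'],c['R'],c['t'])
pickle.dump(d,open('cam0.pkl','wb'))
E
```

```text
{'t': 0.0, 'position': array([ 158.65870795, -603.87738797,  230.0763729 ]), 'eef_rot': array([[ 9.67209700e-01,  2.53978963e-01, -2.87540694e-04],
       [ 2.53979023e-01, -9.67207670e-01,  1.99475076e-03],
       [ 2.28513164e-04, -2.00237159e-03, -9.99997969e-01]]), 'gripper_width': 1.004590934774531, 'ft_force': array([0.01143245, 0.24606532, 0.07795095])}
scene 481.46231015821206 255.07264121699342 197.2255217948845 [[ 0.54539807  0.83792217 -0.02067311]
 [ 0.57274557 -0.39057743 -0.72070228]
 [-0.61196687  0.3812292  -0.69293639]] [-215.52010623 -294.32515025 1666.32705147]
top 453.5024302598203 253.39896258096525 197.105607534421 [[-0.01752552 -0.99971104  0.01645294]
 [-0.99762337  0.01638748 -0.06692584]
 [ 0.06663688 -0.01758675 -0.99762229]] [ -72.98210269  502.62897293 1080.00824555]
```

View pics/scene0.png

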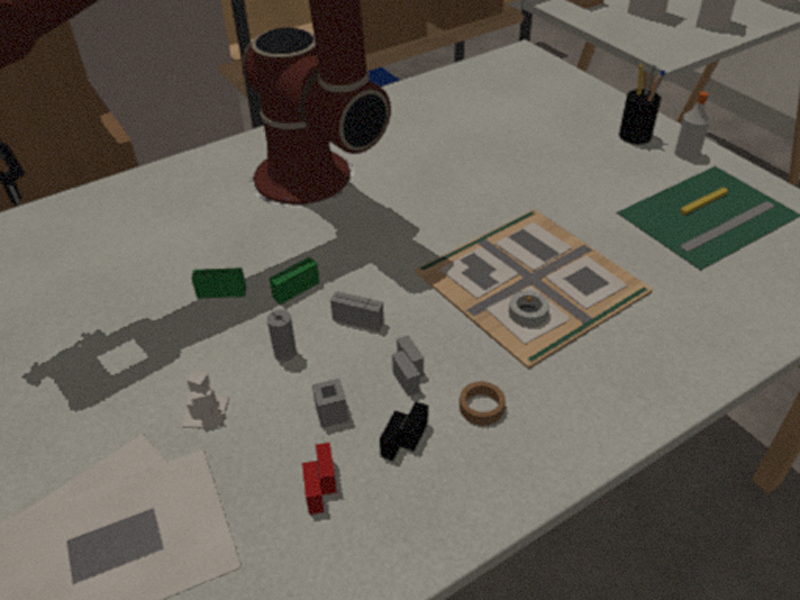

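View pics/top0.png

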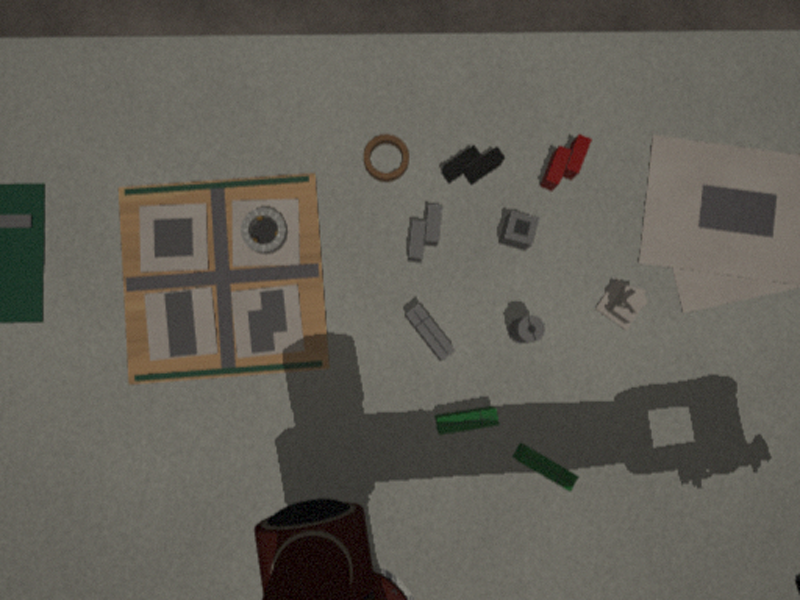

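The scene and top views show the four steel buildings at top-zoom px: tower top (530,328), slab (428,328), square (518,229) and step (424,231). The collar is at (264,230), and the slab, square and step plots are at (180,323), (174,238) and (267,321). The card (620,300) and tape (386,158) are to be left alone; the green, black and red pieces are decoys.

```bash
cat > h.py <<'E'
import numpy as np, cv2, pickle
from workcell import observe, read_camera
def ray(c,u,v,z):
    R,t=np.array(c['R']),np.array(c['t']); d=R.T@np.array([(u-c['cx'])/c['fx'],(v-c['cy'])/c['fy'],1]); o=-R.T@t
    return o+d*(z-o[2])/d[2]
def wcam(n='wrist'):
    s=observe(); c=read_camera(n)
    if n=='wrist':
        T=np.array(c['T_tool_cam']); Rt=np.array(s['eef_rot']); p=np.array(s['position'])
        Rc=Rt@T[:3,:3]; o=Rt@T[:3,3]+p; c['R']=Rc.T; c['t']=-Rc.T@o
    return c,s
def tri(c1,p1,c2,p2):
    P=[np.diag([1,1,1.])@np.array([[c['fx'],0,c['cx']],[0,c['fy'],c['cy']],[0,0,1]])@np.c_[c['R'],c['t']] for c in(c1,c2)]
    X=cv2.triangulatePoints(P[0],P[1],np.array(p1,float),np.array(p2,float))[:,0]; return X[:3]/X[3]
E
python3 - <<'E'
from h import *
d=pickle.load(open('cam0.pkl','rb'));c=d['top'];np.set_printoptions(precision=1,suppress=True)
f=lambda p:(np.array(p)+.5)/1.5625-.5
# board height via two views: collar top centre, plot corners
for a,b in[((264,230),(530,304)),((174,238),(588,280)),((180,323),(537,243)),((267,321),(484,268))]: print('tri',tri(c,f(a),d['scene'],f(b)))
for n,p,z in[('tower',(530,328),90),('slab',(428,328),50),('square',(520,228),56),('step',(424,231),46),('collar',(264,230),40),('psl',(180,323),15),('psq',(174,238),15),('pst',(267,321),15),('card',(620,300),40),('tape',(386,158),12)]: print(n,ray(c,*f(p),z))
im=c['img'][:,:,::-1]
a=cv2.convertScaleAbs(im[105:250,70:220],alpha=1.6);b=cv2.convertScaleAbs(im[110:240,230:420],alpha=1.6)
cv2.imwrite('pics/plots.png',cv2.resize(a,None,fx=4,fy=4,interpolation=2));cv2.imwrite('pics/bld.png',cv2.resize(b,None,fx=4,fy=4,interpolation=2))
E
```

```text
tri [625.  121.1  32.9]
tri [619.1 265.7  11.1]
tri [486.5 255.9  14.3]
tri [488.2 123.3  16.5]
tower [ 464.6 -273.4   90. ]
slab [ 468.7 -128.1   50. ]
square [ 617.1 -269.9   56. ]
step [ 616.4 -125.3   46. ]
collar [622.6 118.2  40. ]
psl [484.2 252.3  15. ]
psq [616.6 262.   15. ]
pst [485.  118.5  15. ]
card [ 506.8 -422.8   40. ]
tape [739.6 -69.6  12. ]
```

View pics/plots.png

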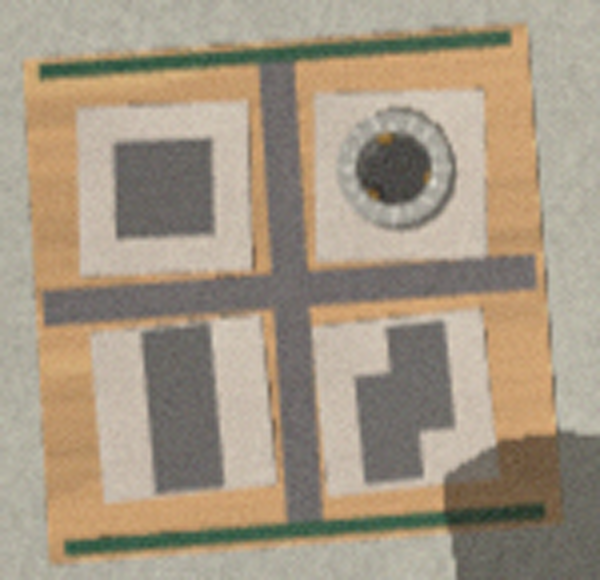

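View pics/bld.png

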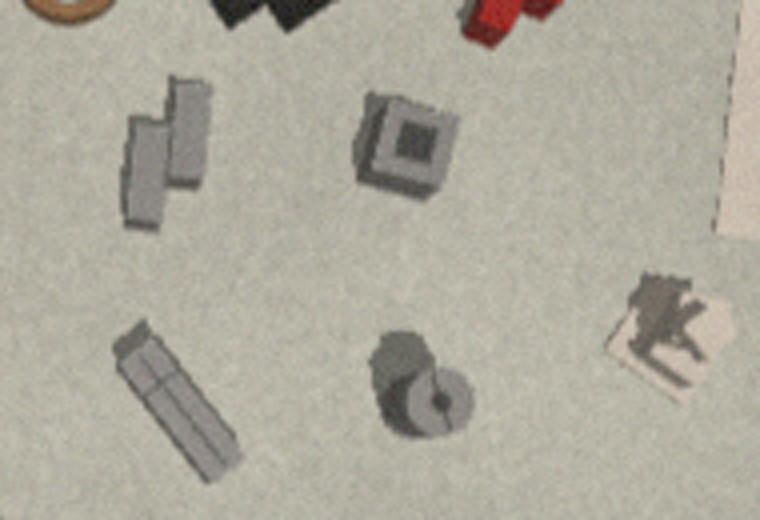

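The crops give clear corners for all the grey shapes and building tops. The stepped block and its shape have the same handedness. Next I'll compute poses and orientations.

Run:
```python
from h import *
c=pickle.load(open('cam0.pkl','rb'))['top'];np.set_printoptions(precision=1,suppress=True)
def W(ps,o,z): return np.array([ray(c,(p[0]+.5)/4-.5+o[0],(p[1]+.5)/4-.5+o[1],z)[:2] for p in ps])
A=(70,105);B=(230,110)
def rep(n,q):
    r=cv2.minAreaRect(q.astype(np.float32)); e=np.roll(q,-1,0)-q
    print(n,'mean',q.mean(0),'rect',np.array(r[0]),np.array(r[1]),r[2],'edges',np.hypot(*e.T),'ang',np.degrees(np.arctan2(e[:,1],e[:,0])))
for zb in(14,):
    rep('plate_sq',W([(77,108),(248,100),(253,268),(81,275)],A,zb))
    rep('psq',W([(114,141),(211,138),(215,236),(117,240)],A,zb))
    rep('psl',W([(142,330),(208,325),(224,487),(157,493)],A,zb))
    rep('pst',W([(388,325),(445,320),(455,427),(420,431),(424,480),(365,484),(357,378),(391,374)],A,zb))
    rep('plate_tower',W([(316,95),(483,89),(489,255),(321,265)],A,zb))
    print('collar',W([(397,168),(340,168),(455,168),(397,107),(397,230)],A,zb+24))
rep('square',W([(388,97),(459,115),(438,190),(370,172)],B,56))
rep('slab',W([(149,337),(243,455),(210,482),(116,365)],B,50))
rep('step',W([(173,78),(212,84),(204,184),(168,178),(160,222),(124,222),(129,117),(169,118)],B,46))
print('tower',W([(441,402)],B,90), W([(408,402),(474,402)],B,90))
```

```text
plate_sq mean [618.4 263.1] rect [618.4 263.1] [103.3 103.8] 1.6966197490692139 edges [103.8 103.3 103.7 102.4] ang [ -88.1 -178.3   91.5    1.7]
psq mean [617.6 263.5] rect [617.8 263.4] [61.3 59.2] 2.007406234741211 edges [58.8 60.2 59.2 60.8] ang [ -89.  -177.6   91.5    2. ]
psl mean [483.7 251.9] rect [483.8 251.8] [99.9 40.2] 5.442249774932861 edges [39.8 98.5 40.2 98.9] ang [ -86.5 -174.3   94.1    5.4]
pst mean [485.2 117.9] rect [485.2 117.7] [95.4 56.6] 4.0810651779174805 edges [34.6 65.2 21.2 29.7 35.5 64.2 20.6 29.8] ang [ -85.9 -175.1   95.6 -175.7   92.9    4.1  -84.2    3.2]
plate_tower mean [623.5 119.2] rect [623.1 119.1] [104.6 101.9] 1.5353084802627563 edges [101.8 102.3 101.9 104.6] ang [ -88.7 -178.4   92.6    1.5]
collar [[623.9 118.3]
 [624.4 152.2]
 [623.4  83.8]
 [660.7 118.1]
 [586.7 118.5]]
square mean [ 617.7 -270.9] rect [ 617.5 -271.3] [43.3 46.5] 74.79524230957031 edges [43.3 46.6 41.4 46.1] ang [-105.2  162.8   74.2  -15. ]
slab mean [ 463.3 -129.7] rect [ 463.4 -129.7] [88.5 25.5] 37.73137664794922 edges [88.4 25.  87.8 25.5] ang [-142.6  128.1   37.7  -50.6]
step mean [ 617.5 -126. ] rect [ 616.9 -125.4] [47.7 88.6] 84.22679901123047 edges [23.5 60.3 21.7 26.7 21.3 62.9 23.8 24.2] ang [-99.7 174.2  79.6 168.6  89.1  -3.8 -92.3  -6.8]
tower [[ 463.7 -275.3]] [[ 464.1 -256.6]
 [ 463.4 -294.1]]
```

Every measured size matches its given size (plate 103.5, slab 88×25.5, square about 44), so z = 14 mm for the plate tops holds. Moving above the tower.

```bash
python3 -m jog '{"claw":[0,0,0,0,0,0,0,0,0,0,0,0],"xyz":[[3,3.2,0],[6.5,7,0],[10,10.8,0],[13.5,14.5,0],[17,18.3,0],[20.5,22.1,0],[24,26,0],[27.5,29.5,0],[30.5,32.9,0],[30.5,32.9,0],[30.5,32.9,0],[30.5,32.9,0]],"rotation":[[0,0,-3],[0,0,-6],[0,0,-9],[0,0,-12],[0,0,-14.7],[0,0,-14.7],[0,0,-14.7],[0,0,-14.7],[0,0,-14.7],[0,0,-14.7],[0,0,-14.7],[0,0,-14.7]]}' 40
python3 - <<'E'
from h import *
c,s=wcam();np.set_printoptions(precision=2,suppress=True)
print(s['position'],s['eef_rot'],c['T_tool_cam'],c['fx'],c['cx'],c['cy'])
cv2.imwrite('pics/w1.png',c['img'][:,:,::-1]);pickle.dump(c,open('w1.pkl','wb'))
E
```

```text
t: 1.3
position: [463.1, -276.0, 230.9]
eef_rot: [[1.0, -0.0, -0.001], [-0.0, -1.0, -0.0], [-0.001, 0.0, -1.0]]
ft_force: [-0.6, -0.9, 0.7]
gripper_width: 1.005
finger_force: 0.0
[ 463.14 -275.98  230.93] [[ 1. -0. -0.]
 [-0. -1. -0.]
 [-0.  0. -1.]] [[  -0.     -0.95   -0.3    77.31]
 [   1.     -0.     -0.     -0.62]
 [   0.     -0.3     0.95 -142.44]
 [   0.      0.      0.      1.  ]] 343.49232090919287 261.42567665289084 187.72347834474348
```

View pics/w1.png

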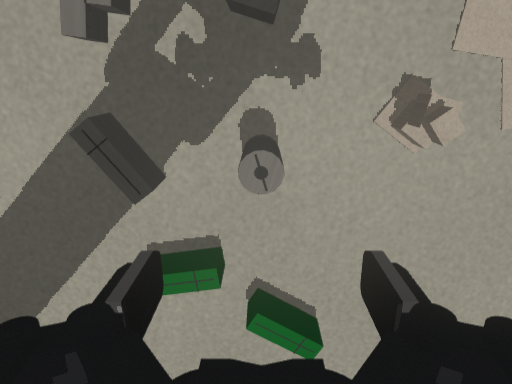

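Wrist view: the tower top is centred at (261,173), with the slab to its left and the card at right. Checking against the top camera.

Run:
```python
from h import *
c=pickle.load(open('w1.pkl','rb'));print(ray(c,261,173,90),ray(c,238,173,90),ray(c,284,173,90))
```

```text
[ 463.08712556 -274.67688933   90.        ] [ 463.10951619 -255.02658827   90.        ] [ 463.06473752 -294.32492074   90.        ]
```

```bash
python3 -m jog '{"claw":[0,0,0,0,0,0,255,255,255,255,255,255],"xyz":[[0,0.1,-4.5],[0,0.1,-9],[0,0.1,-13],[0,0.1,-16],[0,0.1,-18.3],[0,0.1,-18.3],[0,0.1,-18.3],[0,0.1,-18.3],[0,0.1,-18.3],[0,0.1,-18.3],[0,0.1,-18.3],[0,0.1,-18.3]],"rotation":[[0,0,0],[0,0,0],[0,0,0],[0,0,0],[0,0,0],[0,0,0],[0,0,0],[0,0,0],[0,0,0],[0,0,0],[0,0,0],[0,0,0]]}' 40
```

```text
t: 2.55
position: [464.9, -275.5, 50.5]
eef_rot: [[1.0, 0.001, 0.003], [0.001, -1.0, -0.003], [0.003, 0.003, -1.0]]
ft_force: [-0.8, -0.5, 6.6]
gripper_width: 0.458
finger_force: 40.4
```

```bash
python3 -m jog '{"claw":[255,255,255,255,255,255,255,255,255,255,255,255],"xyz":[[0,0,4],[0,0,8],[0,0.5,11],[0.5,4,11],[2,8.5,11],[3.5,13,11],[5,17.5,11],[6.5,22,11],[8,26.5,11],[9.5,31,11],[11,35.5,11],[12,39.3,11]],"rotation":[[0,0,0],[0,0,0],[0,0,0],[0,0,0],[0,0,0],[0,0,0],[0,0,0],[0,0,0],[0,0,0],[0,0,0],[0,0,0],[0,0,0]]}'
python3 -m jog '{"claw":[255,255,255],"xyz":[[0,0,0],[0,0,0],[0,0,0]],"rotation":[[0,0,0],[0,0,0],[0,0,0]]}'
python3 - <<'E'
from h import *
c,s=wcam();np.set_printoptions(precision=3,suppress=True)
print(s['position'],s['eef_rot'])
cv2.imwrite('pics/w2.png',c['img'][:,:,::-1]);pickle.dump(c,open('w2.pkl','wb'))
E
```

```text
t: 3.75
position: [583.8, 121.1, 158.0]
eef_rot: [[1.0, 0.002, -0.0], [0.002, -1.0, 0.0], [-0.0, -0.0, -1.0]]
ft_force: [1.0, 0.0, -0.8]
gripper_width: 0.456
finger_force: 41.0
t: 4.05
position: [583.3, 117.9, 157.8]
eef_rot: [[1.0, -0.0, -0.001], [-0.0, -1.0, -0.0], [-0.001, 0.0, -1.0]]
ft_force: [0.0, 0.4, -1.1]
gripper_width: 0.458
finger_force: 41.1
[583.269 117.928 157.84 ] [[ 1.    -0.    -0.001]
 [-0.    -1.    -0.   ]
 [-0.001  0.    -1.   ]]
```

View pics/w2.png

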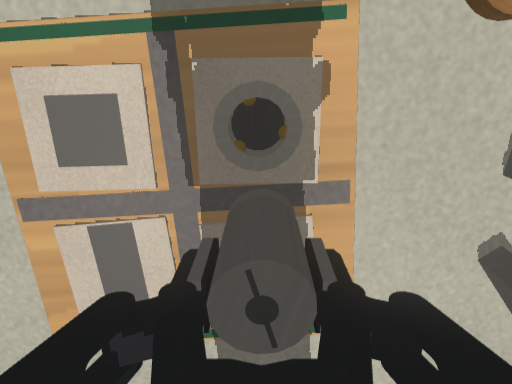

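The wrist view shows the collar bore centred near (258,125) and the held tower's top centred near (262,308).

Run:
```python
from h import *
c=pickle.load(open('w2.pkl','rb'));np.set_printoptions(precision=1,suppress=True)
for p in[(258,126),(214,126),(302,126),(258,80),(258,171)]:print('collar',ray(c,*p,38))
print('bore',ray(c,231,124,38),ray(c,285,124,38))
for p in[(262,308),(208,308),(316,308)]:print('tower',ray(c,*p,199))
for p in[(46,96),(119,95),(127,165),(56,166)]:print('psq',ray(c,*p,14))
```

```text
collar [625.9 121.3  38. ]
collar [625.9 154.7  38. ]
collar [625.8  88.   38. ]
collar [659.1 121.2  38. ]
collar [590.6 121.5  38. ]
bore [627.4 141.8  38. ] [627.4 100.9  38. ]
tower [584.3 118.5 199. ]
tower [584.3 137.4 199. ]
tower [584.3  99.7 199. ]
psq [646.9 292.4  14. ]
psq [647.6 233.4  14. ]
psq [589.6 234.   14. ]
psq [588.8 295.   14. ]
```

Run:
```python
from h import *
np.set_printoptions(precision=1,suppress=True)
w=pickle.load(open('w2.pkl','rb'));t=pickle.load(open('cam0.pkl','rb'))['top']
for n,c,(u,v,r) in(('w',w,(258,125,65)),('t',t,(169,147,24))):
    f=6
    g=cv2.cvtColor(c['img'],7)[v-r:v+r,u-r:u+r]; g=cv2.GaussianBlur(cv2.resize(g,None,fx=f,fy=f,interpolation=2),(0,0),4)
    print(n,np.percentile(g,[2,10,25,50,75,95]))
    o=cv2.applyColorMap(g,2) if 0 else cv2.cvtColor(cv2.normalize(g,None,0,255,32),8)
    T=(70 if n=='w' else 80)
    for inv in(1,):
        for T in (40,50,60,70,80,90,105):
            m=(g<T).astype('u1'); cs,_=cv2.findContours(m,0,1)
            for k in cs:
                if cv2.contourArea(k)>.02*g.size and len(k)>5:
                    (x,y),(a,b),an=cv2.fitEllipse(cv2.convexHull(k)); X=((x+.5)/f-.5+u-r,(y+.5)/f-.5+v-r)
                    print(T,'px',np.array(X),a/f,b/f,ray(c,*X,38),ray(c,*X,33))
    cv2.imwrite(f'pics/c_{n}.png',cv2.resize(o,(390,390)))
a=[cv2.imread(f'pics/c_{n}.png') for n in 'wt'];cv2.imwrite('pics/c.png',np.hstack(a))
```

```text
w [ 47.  48.  90. 104. 108. 122.]
50 px [257.4 123.4] 50.55970255533854 51.025410970052086 [627.8 121.8  38. ] [627.2 121.9  33. ]
60 px [257.4 123.4] 52.13272603352865 52.92561340332031 [627.9 121.8  38. ] [627.2 121.9  33. ]
70 px [257.2 124.2] 53.9521738688151 55.173685709635414 [627.2 122.   38. ] [626.6 122.   33. ]
80 px [239.9 190.3] 10.384945551554361 142.34231567382812 [574.6 136.1  38. ] [573.  136.4  33. ]
80 px [257.  125.3] 56.22314453125 59.02945454915365 [626.4 122.1  38. ] [625.8 122.2  33. ]
90 px [253.8 187.6] 9.126909891764322 116.32994588216145 [576.9 124.9  38. ] [575.3 125.1  33. ]
90 px [255.9 133.8] 68.52292378743489 74.7908935546875 [620. 123.  38.] [619.2 123.1  33. ]
105 px [240.9 140.4] 131.150146484375 156.1637980143229 [614.9 134.5  38. ] [614.1 134.8  33. ]
t [ 45.  65.  99. 107. 118. 122.]
50 px [168.3 147.3] 14.200318654378256 16.217173258463543 [622.3 119.7  38. ] [623.2 120.5  33. ]
60 px [168.1 146.9] 16.220953623453777 17.302064259847004 [623.2 120.1  38. ] [624.1 121.   33. ]
70 px [168.  146.8] 17.396881103515625 18.141316731770832 [623.6 120.4  38. ] [624.5 121.2  33. ]
80 px [168.  146.7] 18.310545603434246 18.884281158447266 [623.7 120.5  38. ] [624.6 121.3  33. ]
90 px [173.2 150.2] 19.494927724202473 24.694656372070312 [615.3 108.2  38. ] [616.1 109.   33. ]
90 px [167.9 146.7] 19.248584747314453 19.692145029703777 [623.8 120.6  38. ] [624.7 121.4  33. ]
105 px [234.7  88.8] 26.677581787109375 145.89588419596353 [762.3 -40.7  38. ] [763.9 -40.6  33. ]
105 px [169.4 146.9] 29.520309448242188 31.608917236328125 [623.2 117.1  38. ] [624.1 117.9  33. ]
105 px [153.3 140.2] 30.442420959472656 62.94080607096354 [639.9 155.3  38. ] [640.9 156.4  33. ]
```

View pics/c.png

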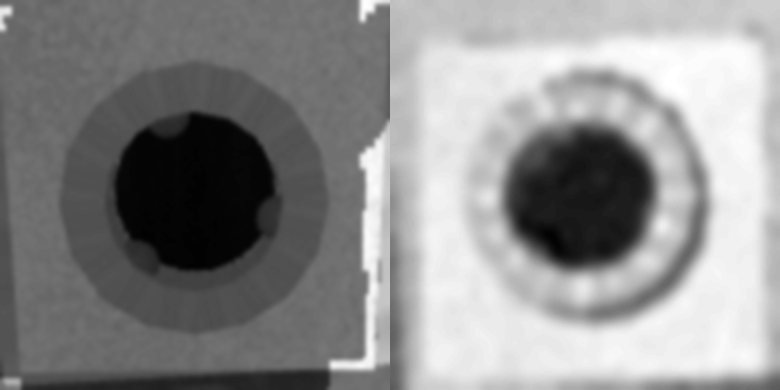

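Collar estimates: wrist (626,121.4), top (623.7,120.5). I'll move +41 mm in x and +2.6 mm in y, then go down to the rim and watch the force.

```bash
python3 -m jog '{"claw":[255,255,255,255,255,255,255,255,255,255,255],"xyz":[[2,0.13,0],[4.1,0.26,0],[4.1,0.26,0],[4.1,0.26,-3],[4.1,0.26,-5.5],[4.1,0.26,-6.8],[4.1,0.26,-7.1],[4.1,0.26,-7.4],[4.1,0.26,-7.7],[4.1,0.26,-7.9],[4.1,0.26,-7.9]],"rotation":[[0,0,0],[0,0,0],[0,0,0],[0,0,0],[0,0,0],[0,0,0],[0,0,0],[0,0,0],[0,0,0],[0,0,0],[0,0,0]]}' 40
```

```text
t: 5.2
position: [625.1, 121.2, 79.9]
eef_rot: [[1.0, 0.0, 0.001], [0.0, -1.0, 0.0], [0.001, -0.0, -1.0]]
ft_force: [0.4, -0.6, -1.7]
gripper_width: 0.459
finger_force: 41.1
```

```bash
python3 -m jog '{"claw":[255,255,255,255,255],"xyz":[[0,0,-0.2],[0,0,-0.4],[0,0,-0.6],[0,0,-0.8],[0,0,-0.8]],"rotation":[[0,0,0],[0,0,0],[0,0,0],[0,0,0],[0,0,0]]}'
python3 -m jog '{"claw":[255,255,255,255],"xyz":[[0,0,-0.2],[0,0,-0.4],[0,0,-0.5],[0,0,-0.5]],"rotation":[[0,0,0],[0,0,0],[0,0,0],[0,0,0]]}'
```

```text
t: 5.7
position: [626.0, 121.2, 73.3]
eef_rot: [[1.0, 0.0, 0.002], [0.0, -1.0, 0.0], [0.002, -0.0, -1.0]]
ft_force: [-1.4, -0.4, 4.3]
gripper_width: 0.455
finger_force: 42.0
t: 6.1
position: [626.9, 121.5, 69.3]
eef_rot: [[1.0, 0.0, 0.005], [0.0, -1.0, 0.001], [0.005, -0.001, -1.0]]
ft_force: [-0.2, 1.0, 6.6]
gripper_width: 0.459
finger_force: 42.1
```

```bash
python3 -m jog '{"claw":[255,255,255,255],"xyz":[[0,0,-0.2],[0,0,-0.4],[0,0,-0.5],[0,0,-0.5]],"rotation":[[0,0,0],[0,0,0],[0,0,0],[0,0,0]]}'
python3 -m jog '{"claw":[255,255,255,255],"xyz":[[0,0,-0.2],[0,0,-0.4],[0,0,-0.5],[0,0,-0.5]],"rotation":[[0,0,0],[0,0,0],[0,0,0],[0,0,0]]}'
```

```text
t: 6.5
position: [625.1, 121.2, 61.5]
eef_rot: [[1.0, 0.0, 0.001], [0.0, -1.0, 0.0], [0.001, -0.0, -1.0]]
ft_force: [0.6, 0.0, 2.8]
gripper_width: 0.459
finger_force: 41.7
t: 6.9
position: [625.9, 121.2, 61.4]
eef_rot: [[1.0, 0.001, 0.001], [0.001, -1.0, -0.0], [0.001, 0.0, -1.0]]
ft_force: [-9.4, -0.7, 23.1]
gripper_width: 0.458
finger_force: 43.5
```

It clicked: the force fell, then a hard stop at 23 N. Relax, release and rise.

```bash
python3 -m jog '{"claw":[255,255,0,0,0,0,0,0,0,0],"xyz":[[0,0,0.4],[0,0,0.5],[0,0,0.5],[0,0,0.5],[0,0,0.5],[0,0,0.5],[0,0,3],[0,0,8],[0,0,13],[0,0,15]],"rotation":[[0,0,0],[0,0,0],[0,0,0],[0,0,0],[0,0,0],[0,0,0],[0,0,0],[0,0,0],[0,0,0],[0,0,0]]}'
python3 - <<'E'
from h import *
c,s=wcam(); pickle.dump(c,open('w3.pkl','wb'));cv2.imwrite('pics/w3.png',c['img'][:,:,::-1]);print(s['position'],s['ft_force'])
E
```

```text
t: 7.9
position: [627.2, 121.4, 213.0]
eef_rot: [[1.0, 0.0, 0.009], [0.0, -1.0, 0.001], [0.009, -0.001, -1.0]]
ft_force: [0.9, 0.1, 0.5]
gripper_width: 0.999
finger_force: 0.0
[627.24369417 121.35934333 213.02039711] [0.90157996 0.14535842 0.51821667]
```

View pics/w3.png

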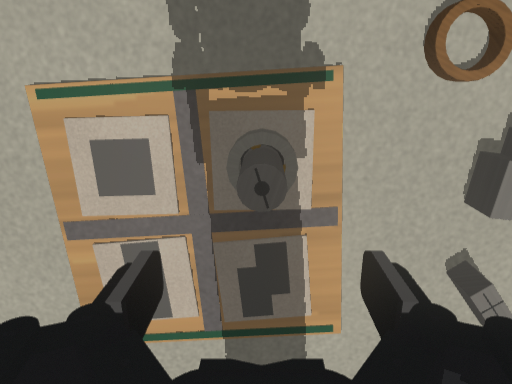

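Tower seated in its collar, top at (262,187). Next, over the slab, turned +37.7°.

```bash
python3 -m jog '{"claw":[0,0,0,0,0,0,0,0,0,0,0,0],"xyz":[[-2.5,-3.9,0],[-5,-7.8,0],[-7.5,-11.7,0],[-10,-15.6,0],[-12.5,-19.5,0],[-15,-23.3,0],[-16.1,-25.1,0],[-16.1,-25.1,0],[-16.1,-25.1,0],[-16.1,-25.1,-4],[-16.1,-25.1,-8],[-16.1,-25.1,-10]],"rotation":[[0,0,7],[0,0,14],[0,0,21],[0,0,28],[0,0,35],[0,0,37.7],[0,0,37.7],[0,0,37.7],[0,0,37.7],[0,0,37.7],[0,0,37.7],[0,0,37.7]]}'
python3 - <<'E'
from h import *
c,s=wcam(); pickle.dump(c,open('w4.pkl','wb'));cv2.imwrite('pics/w4.png',c['img'][:,:,::-1]);print(s['position'],s['eef_rot'])
E
```

```text
t: 9.15
position: [462.3, -127.6, 102.2]
eef_rot: [[0.79, 0.613, -0.005], [0.613, -0.79, 0.003], [-0.002, -0.005, -1.0]]
ft_force: [0.6, 0.8, -0.7]
gripper_width: 0.999
finger_force: 0.0
[ 462.27486585 -127.62708963  102.23773408] [[ 0.78983981  0.61329321 -0.00495094]
 [ 0.613309   -0.78983851  0.00268091]
 [-0.00226626 -0.00515394 -0.99998415]]
```

View pics/w4.png

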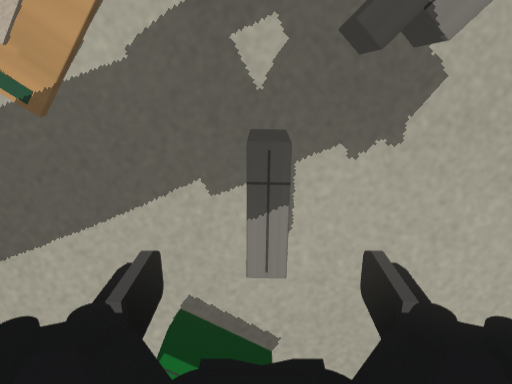

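Wrist view: the slab top runs from (269,142) to (267,278) and is well aligned between the fingers.

Run:
```python
from h import *
c=pickle.load(open('w4.pkl','rb'));a=ray(c,269,142,50);b=ray(c,267,278,50);d=a-b;print(a,b,(a+b)/2,np.hypot(*d[:2]),np.degrees(np.arctan2(d[1],d[0])))
```

```text
[ 498.16865834 -103.64386007   50.        ] [ 427.40938768 -157.58124018   50.        ] [ 462.78902301 -130.61255012   50.        ] 88.97255395129623 37.317038375026236
```

```bash
python3 -m jog '{"claw":[0,0,0,0,255,255,255,255,255,255,255],"xyz":[[0,0,-4],[0,0,-7.5],[0,0,-9.2],[0,0,-9.2],[0,0,-9.2],[0,0,-9.2],[0,0,-9.2],[0,0,-9.2],[0,0,-9.2],[0,0,-6],[0,0,-2]],"rotation":[[0,0,0],[0,0,0],[0,0,0],[0,0,0],[0,0,0],[0,0,0],[0,0,0],[0,0,0],[0,0,0],[0,0,0],[0,0,0]]}' 40
```

```text
t: 10.3
position: [461.3, -128.9, 84.5]
eef_rot: [[0.791, 0.612, -0.006], [0.612, -0.791, 0.003], [-0.003, -0.006, -1.0]]
ft_force: [1.8, -1.0, -0.5]
gripper_width: 0.292
finger_force: 40.4
```

```bash
python3 -m jog '{"claw":[255,255,255,255,255,255,255,255,255,255,255,255],"xyz":[[0,1,4],[0,5.5,4],[0,10.3,4],[0.5,15,4],[1,19.8,4],[1.5,24.6,4],[2,29.4,4],[2,34.2,4],[2,38.2,4],[2,38.2,4],[2,38.2,4],[2,38.2,0]],"rotation":[[0,0,-5],[0,0,-11],[0,0,-17],[0,0,-23],[0,0,-29],[0,0,-32.3],[0,0,-32.3],[0,0,-32.3],[0,0,-32.3],[0,0,-32.3],[0,0,-32.3],[0,0,-32.3]]}'
python3 -m jog '{"claw":[255,255,255,255,255],"xyz":[[0,0,-3],[0,0,-5],[0,0,-5.5],[0,0,-5.7],[0,0,-5.7]],"rotation":[[0,0,0],[0,0,0],[0,0,0],[0,0,0],[0,0,0]]}'
```

```text
t: 11.5
position: [488.6, 253.1, 92.0]
eef_rot: [[0.996, 0.094, 0.012], [0.094, -0.996, 0.004], [0.013, -0.003, -1.0]]
ft_force: [0.5, 1.3, -1.4]
gripper_width: 0.296
finger_force: 40.7
t: 12.0
position: [484.6, 251.7, 30.4]
eef_rot: [[0.996, 0.093, 0.002], [0.093, -0.996, 0.0], [0.002, -0.0, -1.0]]
ft_force: [0.7, -0.4, -0.9]
gripper_width: 0.3
finger_force: 40.5
```

```bash
python3 -m jog '{"claw":[255,255,255,255],"xyz":[[0,0,-0.1],[0,0,-0.2],[0,0,-0.3],[0,0,-0.3]],"rotation":[[0,0,0],[0,0,0],[0,0,0],[0,0,0]]}'
```

```text
t: 12.4
position: [484.0, 252.3, 26.7]
eef_rot: [[0.996, 0.094, 0.001], [0.094, -0.996, 0.0], [0.001, -0.0, -1.0]]
ft_force: [0.5, -0.4, -1.0]
gripper_width: 0.296
finger_force: 40.7
```

```bash
python3 -m jog '{"claw":[255,255,255,255],"xyz":[[0,0,-0.1],[0,0,-0.2],[0,0,-0.3],[0,0,-0.3]],"rotation":[[0,0,0],[0,0,0],[0,0,0],[0,0,0]]}'
```

```text
t: 12.8
position: [484.0, 252.3, 26.6]
eef_rot: [[0.996, 0.095, -0.001], [0.095, -0.996, -0.001], [-0.001, 0.001, -1.0]]
ft_force: [-10.6, -4.7, 19.9]
gripper_width: 0.3
finger_force: 43.3
```

```bash
python3 -m jog '{"claw":[255,255,0,0,0,0,0,0,0,0,0,0],"xyz":[[0,0,0.2],[0,0,0.3],[0,0,0.3],[0,0,0.3],[0,0,0.3],[0,0,0.3],[0,0,3],[0,0,7],[0,0,12],[0,0,15],[0,0,15],[0,0,15]],"rotation":[[0,0,0],[0,0,0],[0,0,0],[0,0,0],[0,0,0],[0,0,0],[0,0,0],[0,0,0],[0,0,0],[0,0,0],[0,0,0],[0,0,0]]}'
python3 - <<'E'
from h import *
c,s=wcam(); pickle.dump(c,open('w5.pkl','wb'));cv2.imwrite('pics/w5.png',c['img'][:,:,::-1]);print(s['position'])
E
```

```text
t: 14.0
position: [484.1, 252.2, 174.0]
eef_rot: [[0.996, 0.094, 0.002], [0.094, -0.996, 0.001], [0.002, -0.0, -1.0]]
ft_force: [0.9, -0.4, -0.8]
gripper_width: 1.001
finger_force: 0.0
[484.10092935 252.24604815 173.98766363]
```

View pics/w5.png

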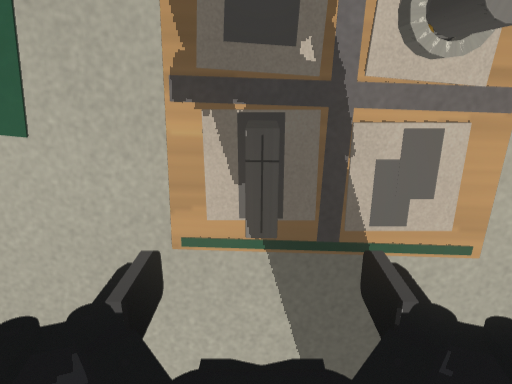

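The slab stands on its shape. Checking its centring numerically: slab top ends at (262,128) and (261,238), shape's far edge at row 112.

Run:
```python
from h import *
np.set_printoptions(precision=1,suppress=True)
c=pickle.load(open('w5.pkl','rb'));a=ray(c,262,128,62.5);b=ray(c,261,238,62.5);print('slab',a,b,(a+b)/2)
e=ray(c,261.5,112,12.5);print('shape far edge',e)
q=np.array([ray(c,*p,12.5) for p in[(203,110),(323,110),(316,221),(205,219)]]);print('plate',q.mean(0),q)
q=np.array([ray(c,*p,12.5) for p in[(403,129),(443,129),(438,199),(409,200),(408,227),(371,226),(374,159),(401,159)]]);print('step',q.mean(0))
```

```text
slab [526.5 256.8  62.5] [437.8 249.3  62.5] [482.1 253.   62.5]
shape far edge [533.4 257.9  12.5]
plate [483.8 253.   12.5] [[530.4 308.5  12.5]
 [540.1 205.   12.5]
 [436.3 196.3  12.5]
 [428.4 302.3  12.5]]
step [484.8 119.9  12.5]
```

Slab centred to within 2 mm. Next, over the square block.

```bash
python3 -m jog '{"claw":[0,0,0,0,0,0,0,0,0,0,0,0],"xyz":[[1.2,-4.8,0],[2.4,-9.6,0],[3.6,-14.4,0],[4.8,-19.2,0],[6,-24,0],[7.2,-28.8,0],[8.4,-33.6,0],[9.6,-38.4,0],[10.8,-43.2,0],[12,-48,0],[13.4,-52.3,0],[13.4,-52.3,0]],"rotation":[[0,0,-2],[0,0,-4],[0,0,-6],[0,0,-8],[0,0,-10],[0,0,-12],[0,0,-14],[0,0,-16],[0,0,-18],[0,0,-20],[0,0,-21.1],[0,0,-21.1]]}'
python3 -m jog '{"claw":[0,0],"xyz":[[0,0,0],[0,0,0]],"rotation":[[0,0,0],[0,0,0]]}'
python3 - <<'E'
from h import *
c,s=wcam(); pickle.dump(c,open('w6.pkl','wb'));cv2.imwrite('pics/w6.png',c['img'][:,:,::-1]);print(s['position'])
E
```

```text
t: 15.25
position: [616.8, -275.4, 169.5]
eef_rot: [[0.961, -0.276, -0.004], [-0.276, -0.961, 0.001], [-0.004, 0.0, -1.0]]
ft_force: [-0.1, -0.5, -0.2]
gripper_width: 1.001
finger_force: 0.0
t: 15.45
position: [616.8, -269.5, 171.3]
eef_rot: [[0.963, -0.27, -0.003], [-0.27, -0.963, 0.002], [-0.003, -0.001, -1.0]]
ft_force: [1.0, -0.0, -0.4]
gripper_width: 0.999
finger_force: 0.0
[ 616.81843906 -269.50928783  171.27535154]
```

View pics/w6.png

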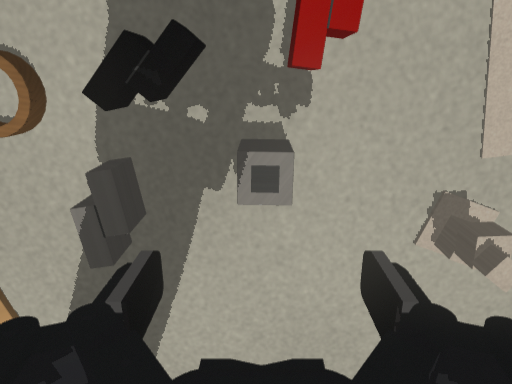

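Wrist view: the square's top is centred at (265,179) and aligned with the fingers, with no neighbours close by.

```bash
python3 - <<'E'
from h import *
print(ray(pickle.load(open('w6.pkl','rb')),265,179,56))
E
python3 -m jog '{"claw":[0,0,0,0,0,0,255,255,255,255,255,255],"xyz":[[0,0,-4],[0,0,-8],[0,0,-12],[0,0,-14.5],[0,0,-15.7],[0,0,-15.7],[0,0,-15.7],[0,0,-15.7],[0,0,-15.7],[0,0,-15.7],[0,0,-15.7],[0,0,-15.7]],"rotation":[[0,0,0],[0,0,0],[0,0,0],[0,0,0],[0,0,0],[0,0,0],[0,0,0],[0,0,0],[0,0,0],[0,0,0],[0,0,0],[0,0,0]]}' 40
```

```text
[ 617.85485076 -271.78710189   56.        ]
t: 16.7
position: [619.2, -271.8, 18.8]
eef_rot: [[0.963, -0.271, 0.003], [-0.271, -0.963, -0.002], [0.004, 0.001, -1.0]]
ft_force: [0.4, 0.9, 7.0]
gripper_width: 0.508
finger_force: 42.7
```

```bash
python3 -m jog '{"claw":[255,255,255,255,255,255,255,255,255,255,255,255],"xyz":[[0,0,4],[0,0,8],[0,0,12],[0,2,16],[0,6,18],[0,10.5,18],[0,15,18],[0,19.5,18],[0,24,18],[0,28.5,18],[0,33,18],[0,37.5,18]],"rotation":[[0,0,0],[0,0,0],[0,0,2],[0,0,4],[0,0,6],[0,0,8],[0,0,10],[0,0,12],[0,0,14],[0,0,16],[0,0,17.5],[0,0,17.5]]}'
python3 -m jog '{"claw":[255,255,255,255,255,255,255,255,255,255,255,255],"xyz":[[0,4,0],[0,8.5,0],[0,13,0],[0,16,0],[0,16,0],[0,16,0],[0,16,-4],[0,16,-8],[0,16,-12],[0,16,-15],[0,16,-16.4],[0,16,-16.4]],"rotation":[[0,0,0],[0,0,0],[0,0,0],[0,0,0],[0,0,0],[0,0,0],[0,0,0],[0,0,0],[0,0,0],[0,0,0],[0,0,0],[0,0,0]]}'
```

```text
t: 17.9
position: [616.9, 105.8, 195.6]
eef_rot: [[0.999, 0.032, -0.001], [0.032, -0.999, -0.0], [-0.001, 0.0, -1.0]]
ft_force: [1.2, -0.4, -2.2]
gripper_width: 0.509
finger_force: 41.9
t: 19.1
position: [617.4, 262.5, 31.6]
eef_rot: [[1.0, 0.03, -0.002], [0.03, -1.0, -0.001], [-0.002, 0.001, -1.0]]
ft_force: [0.5, 0.1, -1.8]
gripper_width: 0.506
finger_force: 42.8
```

```bash
python3 -m jog '{"claw":[255,255,255,255,255],"xyz":[[0,0,-0.1],[0,0,-0.2],[0,0,-0.3],[0,0,-0.4],[0,0,-0.4]],"rotation":[[0,0,0],[0,0,0],[0,0,0],[0,0,0],[0,0,0]]}'
```

```text
t: 19.6
position: [618.2, 264.1, 29.2]
eef_rot: [[0.999, 0.032, 0.001], [0.032, -0.999, -0.0], [0.001, 0.0, -1.0]]
ft_force: [-2.1, -0.3, 2.6]
gripper_width: 0.506
finger_force: 43.2
```

```bash
python3 -m jog '{"claw":[255,0,0,0,0,0,0,0,0,0,0,0],"xyz":[[0,0,-0.05],[0,0,-0.05],[0,0,-0.05],[0,0,-0.05],[0,0,-0.05],[0,0,3],[0,0,7],[0,0,12],[0,0,15],[0,0,15],[0,0,15],[0,0,15]],"rotation":[[0,0,0],[0,0,0],[0,0,0],[0,0,0],[0,0,0],[0,0,0],[0,0,0],[0,0,0],[0,0,0],[0,0,0],[0,0,0],[0,0,0]]}'
```

```text
t: 20.8
position: [616.7, 263.8, 176.2]
eef_rot: [[0.999, 0.032, -0.003], [0.032, -0.999, -0.001], [-0.003, 0.001, -1.0]]
ft_force: [0.0, -0.3, -0.6]
gripper_width: 1.002
finger_force: 0.0
```

```bash
python3 -m jog '{"claw":[0,0,0,0,0,0,0,0,0,0,0,0],"xyz":[[0,-4.5,0],[0,-9,0],[0,-13.5,0],[0,-18,0],[0,-22.5,0],[0,-27,0],[0,-31.5,0],[0,-36,0],[0,-39,0],[0,-39,0],[0,-39,0],[0,-39,0]],"rotation":[[0,0,-2],[0,0,-4],[0,0,-6],[0,0,-7.8],[0,0,-7.8],[0,0,-7.8],[0,0,-7.8],[0,0,-7.8],[0,0,-7.8],[0,0,-7.8],[0,0,-7.8],[0,0,-7.8]]}'
python3 - <<'E'
from h import *
c,s=wcam(); pickle.dump(c,open('w7.pkl','wb'));cv2.imwrite('pics/w7.png',c['img'][:,:,::-1]);print(s['position'])
E
```

```text
t: 22.0
position: [617.1, -124.7, 176.8]
eef_rot: [[0.995, -0.103, -0.002], [-0.103, -0.995, 0.001], [-0.002, -0.001, -1.0]]
ft_force: [0.3, -0.0, -0.7]
gripper_width: 1.004
finger_force: 0.0
[ 617.11791298 -124.69558361  176.81591964]
```

View pics/w7.png

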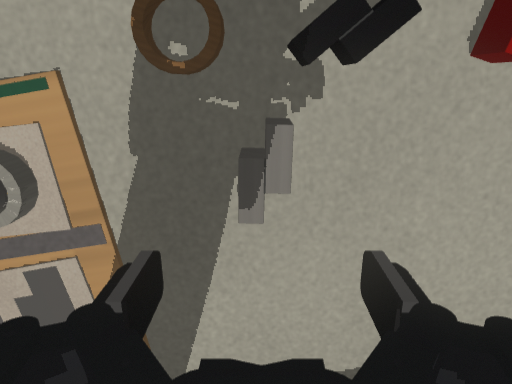

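Wrist view: the stepped block's top runs from (279,124) to (251,223), aligned with the tool; the tape is clear at (177,25).

```bash
python3 - <<'E'
from h import *
c=pickle.load(open('w7.pkl','rb'));a=ray(c,279.5,124,46);b=ray(c,251,223,46);print((a+b)/2,np.array(observe()['eef_rot']).T@(a-b))
a=ray(c,293,124,46);b=ray(c,291,193,46);d=a-b;print(np.degrees(np.arctan2(d[1],d[0])),np.hypot(*d[:2]))
E
python3 -m jog '{"claw":[0,0,0,0,0,0,255,255,255,255,255,255],"xyz":[[0,0,-4],[0,0,-8],[0,0,-12],[0,0,-14.9],[0,0,-16.6],[0,0,-16.6],[0,0,-16.6],[0,0,-16.6],[0,0,-16.6],[0,0,-16.6],[0,0,-16.6],[0,0,-16.6]],"rotation":[[0,0,0],[0,0,0],[0,0,0],[0,0,0],[0,0,0],[0,0,0],[0,0,0],[0,0,0],[0,0,0],[0,0,0],[0,0,0],[0,0,0]]}' 40
```

```text
[ 616.99718032 -126.31553462   46.        ] [84.74148064 23.38779786 -0.15651852]
-6.054938673356955 57.403328668788404
t: 23.25
position: [619.6, -126.4, 14.9]
eef_rot: [[0.995, -0.104, 0.004], [-0.104, -0.995, -0.001], [0.004, 0.001, -1.0]]
ft_force: [-0.5, 0.3, 7.0]
gripper_width: 0.509
finger_force: 42.5
```

```bash
python3 -m jog '{"claw":[255,255,255,255,255,255,255,255,255,255,255,255],"xyz":[[0,0,4],[0,0,8],[-1,2,10],[-3,5.6,10],[-5.2,9.7,10],[-7.4,13.8,10],[-9.6,17.9,10],[-11.8,22,10],[-13.2,24.5,10],[-13.2,24.5,10],[-13.2,24.5,10],[-13.2,24.5,7]],"rotation":[[0,0,0],[0,0,0],[0,0,2],[0,0,4],[0,0,6],[0,0,8],[0,0,10.3],[0,0,10.3],[0,0,10.3],[0,0,10.3],[0,0,10.3],[0,0,10.3]]}'
python3 -m jog '{"claw":[255,255,255,255,255],"xyz":[[0,0,-2.5],[0,0,-4.5],[0,0,-5.3],[0,0,-5.5],[0,0,-5.5]],"rotation":[[0,0,0],[0,0,0],[0,0,0],[0,0,0],[0,0,0]]}'
```

```text
t: 24.45
position: [490.3, 118.8, 86.8]
eef_rot: [[0.997, 0.075, 0.011], [0.075, -0.997, 0.0], [0.011, 0.0, -1.0]]
ft_force: [0.9, -0.3, -1.6]
gripper_width: 0.508
finger_force: 41.8
t: 24.95
position: [486.6, 118.6, 27.9]
eef_rot: [[0.997, 0.074, 0.001], [0.074, -0.997, 0.0], [0.001, -0.0, -1.0]]
ft_force: [0.4, 0.0, -1.6]
gripper_width: 0.507
finger_force: 41.8
```

cmd z 26.8; contact is expected near 24.5.

```bash
python3 -m jog '{"claw":[255,255,255,255],"xyz":[[0,0,-0.1],[0,0,-0.2],[0,0,-0.25],[0,0,-0.25]],"rotation":[[0,0,0],[0,0,0],[0,0,0],[0,0,0]]}'
```

```text
t: 25.35
position: [486.5, 119.2, 25.9]
eef_rot: [[0.997, 0.075, 0.002], [0.075, -0.997, -0.0], [0.002, 0.0, -1.0]]
ft_force: [-2.4, -1.1, 4.0]
gripper_width: 0.505
finger_force: 42.3
```

Touching down. Release, rise and withdraw towards the start side.

```bash
python3 -m jog '{"claw":[255,0,0,0,0,0,0,0,0,0,0,0],"xyz":[[0,0,-0.05],[0,0,-0.05],[0,0,-0.05],[0,0,-0.05],[0,0,-0.05],[0,0,3],[0,0,7],[0,0,11],[0,0,15],[0,0,19],[0,0,20],[0,0,20]],"rotation":[[0,0,0],[0,0,0],[0,0,0],[0,0,0],[0,0,0],[0,0,0],[0,0,0],[0,0,0],[0,0,0],[0,0,0],[0,0,0],[0,0,0]]}'
python3 -m jog '{"claw":[0,0,0,0,0,0,0,0],"xyz":[[0,-4.5,0],[0,-9,0],[0,-13.5,0],[0,-18,0],[0,-22,0],[0,-22,0],[0,-22,0],[0,-22,0]],"rotation":[[0,0,0],[0,0,0],[0,0,0],[0,0,0],[0,0,0],[0,0,0],[0,0,0],[0,0,0]]}'
python3 - <<'E'
from h import *
c,s=wcam('top'); pickle.dump(c,open('t2.pkl','wb'));a=cv2.convertScaleAbs(c['img'][105:250,70:220,::-1],alpha=1.6)
cv2.imwrite('pics/t2.png',cv2.resize(a,None,fx=4,fy=4,interpolation=2))
E
```

```text
t: 26.55
position: [487.0, 119.2, 227.2]
eef_rot: [[0.997, 0.075, 0.005], [0.075, -0.997, 0.0], [0.005, -0.0, -1.0]]
ft_force: [0.7, -0.4, 0.5]
gripper_width: 1.002
finger_force: 0.0
t: 27.35
position: [485.1, -99.8, 223.1]
eef_rot: [[0.997, 0.076, -0.003], [0.076, -0.997, 0.001], [-0.002, -0.002, -1.0]]
ft_force: [0.3, 0.1, 0.0]
gripper_width: 1.004
finger_force: 0.0
```

View pics/t2.png

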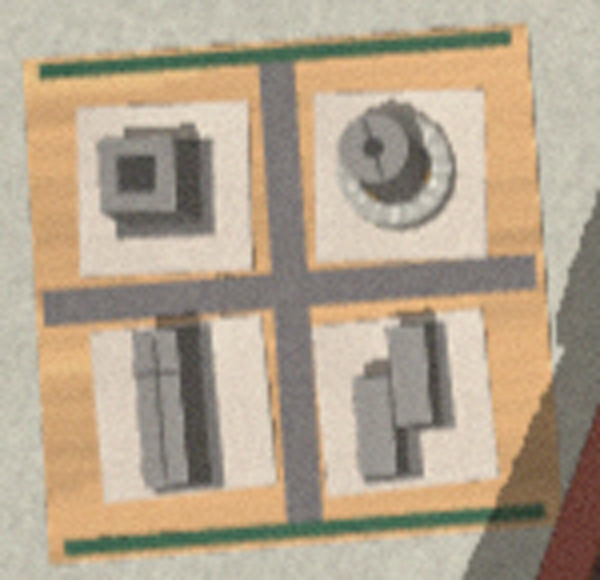

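All four stand upright in place. Tops: square (137,175), tower (374,148), slab (161,408), step (395,403). A last numeric check:

Run:
```python
from h import *
c=pickle.load(open('t2.pkl','rb'));np.set_printoptions(precision=1,suppress=True)
for n,p,z in[('square',(137,175),68.5),('slab',(161,408),62.5),('step',(395,403),58.5),('tower',(374,148),102.5),('tower if high',(374,148),113.5)]:print(n,ray(c,(p[0]+.5)/4-.5+70,(p[1]+.5)/4-.5+105,z))
```

```text
square [616.4 263.   68.5]
slab [481.8 250.5  62.5]
step [482.6 116.7  58.5]
tower [623.7 120.3 102.5]
tower if high [621.5 118.3 113.5]
```

All within about 3 mm, and the tower matches the fully seated height. Handing in.

```bash
python3 -c "
from workcell import hand_in
print(hand_in())"
```

```text
the job is handed in; nothing more can be done
None
```

Job handed in, with no verdict returned: the tower clicked fully home in its collar first, and my last camera check put the slab, square and stepped block upright, released and within about 3 mm of their plot centres; the card model and tape were not touched.

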